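# Tip the standing carton into the taped frame and print its label

### The arm

A 7-joint arm with a two-finger parallel gripper is mounted at the origin on the work surface. World frame = base frame: x ahead of the robot, y to its left, z up, the work surface at z = 0. Lengths are in m, angles in rad, forces in N, time in s.
With the tool pointing down it reaches from about 0.35 to 0.9 m from the base axis. Payload 8.1 kg.
Tool frame: the origin (TCP) lies between the finger pads; the fingertips stand 8 mm ahead of it and the grasp point (between the pads) lies 11 mm behind it (arm.tcp_to_tips is the distance from the TCP to the fingertips, in m); z points along the fingers, x is the direction in which the jaws open and shut, and the axes are right-handed (so a half turn about z gives the same grasp; the last joint's range is limited). The gripper opens to 92 mm and grips with 3 to 60 N. Pads are 19 mm wide; open, the fingers measure 130 mm over their backs; the gripper's body (75 mm by 190 mm) begins 47 mm behind the grasp point.
Start: joints at [-1.404, 0.434, 0.025, 1.573, -0.012, 1.134, -0.075], TCP at [0.167, 0.602, 0.235] pointing down, gripper open.
Joint ranges: [-2.62, 2.62], [-0.44, 2.09], [-1.27, 1.32], [0.08, 2.57], [-1.32, 4.46], [0.12, 2], [-2.74, 2.74]. Speed limits (rad/s): [2.22, 2.22, 3.01, 3.01, 3.14, 3.14, 3.14].

### API

Orientations are given as a rotation vector (axis times angle).
In Python, from cell import arm, eyes gives the robot as it stands.
- The arm moves only by the tool play_rows, never from a script. Its argument "rows" is a list of rows, each a list of 3 entries, a list of its own where there are three numbers: the shift along the tool's x, y, z each as a share of 50 cm, from -1 to 1, then the turn, a rotation vector about the tool's x, y, z each as a share of 60 degrees, from -1 to 1, then the opening, from -1 (shut) to 1 (fully open), so that 0 is half open. In form: [[[dx, dy, dz], [ax, ay, az], grip], ...]. A call has 1 to 10 rows; each row is the pose to reach, as a shift and turn from the pose commanded when the call began, along the tool's axes at that moment; what a row does not reach only later rows make up. A row lasts 1/10 s, in which the tool goes at most 50 mm and 8.59 degrees, less where a joint would pass 70% of its speed; a pose out of reach is approached as far as the arm can. A call with a number of a shift or a turn outside -1 to 1 is refused whole. A call with a gripper value outside its range is refused whole. The fingers move at their own pace and stop on an object; "newtons" is the grip in N (left out, the last holds). Time passes only in rows, so rows that repeat a pose let the fingers close. It gives the time, the measured TCP pose, the force and the opening at its end, in the units of the state.
- arm.observe(): the state, without advancing time (a new reading comes with each control period).
- eyes.get_image(name): name is "scene" or "top" or "wrist"; returns (picture, depth): 480x640x3 uint8, red, green, blue; 480x640 float32, m along the optical axis (not along the pixel's ray), 0 where there is no reading.
- eyes.get_calibration(name): a dict with "intrinsics" (3x3 intrinsics, pixels), "R" (3x3) and "t" (3): a world point X has camera coordinates R X + t. Camera axes: x right, y down, z forward; pixel columns grow to the right and rows downward; lengths in m; the calibration is good to about 2 mm. A picture is of the moment at which its call begins: read the wrist's pose just before it. get_calibration takes no time and is no camera call; for the wrist camera it gives the pose at the moment of the call.
- arm.sign_off(): hands the job in, once; it reports no verdict.
The state is a dict: "clock": time; "joints": joint angles; "dq": joint speeds; "joint_efforts": joint torques, N m; "position": TCP position; "ee_rot": TCP orientation; "force": force on the tool from outside, world axes, zero at the start; "ft_torque": the same for the moment, N m; "width": opening from 0.0 (shut) to 1.0 (fully open).
Only numpy, scipy, OpenCV 4.12 (cv2) and the standard library are available. Lean on these libraries where they do the work, as an engineer would, in place of code of your own. Each camera call takes 0.05 s, during which the arm holds its last target.

### The job

With the fingertips, push the tall slim carton near its top so that it topples over and comes to lie flat on its broad side inside the black taped frame on the counter, then press the round key on top of the label printer fully down and let it go. Never grasp or lift the carton (if it lands a little off, nudge it along the counter), do not press the key while the carton still stands, and leave the other things on the counter where they are.

Things in the scene. Friction and masses are not known exactly. Their poses are not given: they have to be found in the camera images.
- carton: Tall slim white carton, closed and rigid, about 0.3 kg, standing on end: 90 mm wide (its x), 50 mm deep (its y), 170 mm tall (its z). The tallest loose thing on the counter. Its two broad faces (+y and -y) are alike: grey band, blank label. Origin: centre of its foot. The taped frame runs away from one of these faces; tipped over that face's lower edge it lands inside.
- carton_top (a point): Centre of the carton's top end, 170 mm from its foot centre. Pushed at about 135 mm height the carton tips without sliding and falls by itself once this point has gone about 50 mm. When it lies on a broad face, this point and the foot centre are both 25 mm above the counter.
- frame: Rectangle of flat black tape stuck on the counter, 1 mm thick, tape 15 mm wide: inside 125 mm (its x) by 200 mm (its y, the long way), outside 155 by 230 mm. Origin: its centre, on the counter; z up. It lies to the carton's left or right (+y or -y), long side roughly along the carton's y axis, one short side passing under the standing carton.
- printer: Label printer, grey box fixed to the counter, 150 mm (its x) by 120 mm (its y) by 75 mm tall, black cover plate on the half away from the robot. Origin: centre of its underside; it stands at the left or the right end of the work area (a blue stock bin is at the other).
- key_top (a point): Centre of the top of the printer's round white key (28 mm across, in a black housing on the printer's top, on the half near the robot). It is pressed straight down.
- key (a joint): Travel of the printer's key in m: 0 released, 0.006 fully down; a spring returns it, about 5 N holds it fully down. It counts as pressed beyond 0.004.
- squat_carton: Bystander: squat white carton 110 x 75 x 45 mm tall, on the side of the tall carton opposite the frame. Origin: centre of its underside.
- bearing: Bystander: steel bearing ring lying flat, 62 mm across, 16 mm tall, between the tall carton and the robot. Origin: centre of its underside.
- small_carton: Bystander: white carton 60 x 60 x 80 mm tall, behind the work area. Origin: centre of its underside.
- tape_roll: Bystander: clear roll lying flat, 96 mm across, 45 mm tall, behind the work area. Origin: centre of its underside.
- tin: Bystander: round tin, 72 mm across, 85 mm tall, behind the work area. Origin: centre of its underside.
- wrench: Bystander: wrench lying on the counter on the robot's right. Origin: its middle, on the counter.
There are look-alikes about, which are no part of the job. Leave any red look-alike of the printer alone.

How it is judged:
By the outcome, as a careful person would: the job done as asked, in the order asked, and still so for the second after the job is handed in, with the robot touching nothing.
It also fails if it takes over 43 s, if anything falls off the work surface, if the arm or the gripper's body presses on something with over 40 N, if the wrist force passes 120 N, or if a joint passes its speed limit or range.

## Working session

There is one attempt and no reset: what is moved stays moved. The work goes in short steps, Python scripts to look and compute and a tool call to move; the robot and the scene stay as the last step left them, time stands still between calls to the robot, and variables do not carry over. Pictures are saved under pics/ and viewed, and the job is handed in when it is done.

Besides the shell and the picture viewer there is one more tool, called by a JSON object that holds its "fn" and its "kwargs", one argument or row to a line. play_rows: Moves the arm, as the interface text tells. Its arguments: {"type":"object","properties":{"rows":{"type":"array","items":{"type":"array"}},"newtons":{"type":"number"}},"required":["rows"]}

```bash
mkdir -p pics; ls; cat > h.py <<'E'
import numpy as np, cv2
from cell import arm, eyes
from scipy.spatial.transform import Rotation as R
def save(name,fn):
    im,d=eyes.get_image(name); c=eyes.get_calibration(name)
    cv2.imwrite(f'pics/{fn}.png',im[:,:,::-1]); np.savez(f'pics/{fn}.npz',im=im,d=d,K=c['intrinsics'],R=c['R'],t=c['t'])
def world(fn,u,v,depth=None,z=None):
    f=np.load(f'pics/{fn}.npz'); K,Rm,t=f['K'],np.array(f['R']),np.array(f['t'])
    r=np.linalg.inv(K)@np.array([u,v,1.]); 
    o=-Rm.T@t; dr=Rm.T@r
    if z is not None: return o+dr*(z-o[2])/dr[2]
    if depth is None: depth=np.median(f['d'][int(v)-1:int(v)+2,int(u)-1:int(u)+2])
    return o+dr*depth
E
python3 - <<'E'
from h import *
print(arm.observe())
save('scene','s0'); save('top','t0')
E
```

```text
pics
{'clock': 0.0, 'joints': array([-1.40357667,  0.43522757,  0.02498823,  1.57410637, -0.01160805,
        1.13398435, -0.07507239]), 'dq': array([-0.00073309, -0.00025071, -0.00035075,  0.00036963,  0.00015785,
        0.00065442,  0.00110041]), 'joint_efforts': array([-6.19582206e-04, -6.67852378e+01,  9.84436311e-01, -3.14458394e+01,
       -6.06432371e-02,  4.25976701e-02,  1.54101986e-04]), 'position': array([0.16652557, 0.60188806, 0.23393869]), 'ee_rot': array([ 2.49924958e+00,  1.90174956e+00, -1.83119717e-03]), 'force': array([ 0.10588406, -0.0579468 , -0.60022786]), 'ft_torque': array([ 0.03245414, -0.02787945,  0.05500564]), 'width': 0.997422111331997}
```

View pics/s0.png

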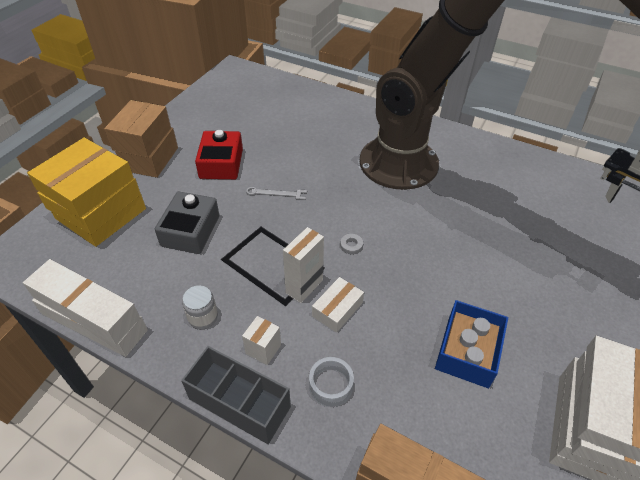

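View pics/t0.png

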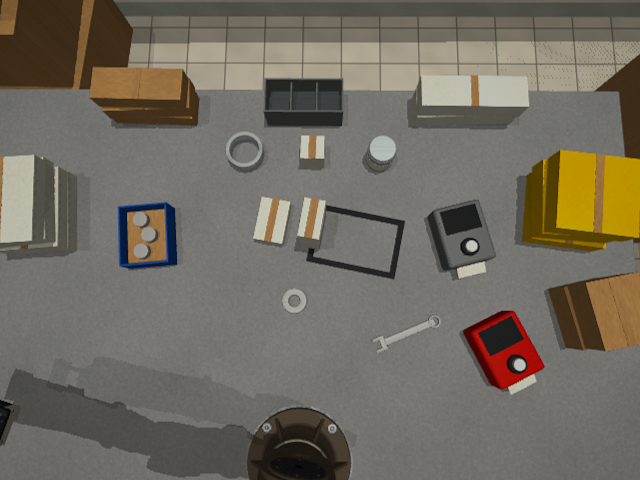

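The top view shows the frame at about (355,242), to the right (-y) of the carton at (312,223). The grey printer is at (462,235) with its key at (471,245). The squat carton is on the left at (271,220).

```bash
python3 - <<'E'
from h import *
im=cv2.imread('pics/t0.png')
c=im[185:290,240:420]; cv2.imwrite('pics/t0c.png',cv2.resize(c,None,fx=4.4,fy=4.4,interpolation=cv2.INTER_CUBIC))
c=im[185:290,410:510]; cv2.imwrite('pics/t0p.png',cv2.resize(c,None,fx=5,fy=5,interpolation=cv2.INTER_CUBIC))
f=np.load('pics/t0.npz');print(f['K'],f['R'],f['t'])
d=f['d']
# height map segmentation
v,u=np.mgrid[0:480,0:640]
r=np.stack([u,v,np.ones_like(u)],-1)@np.linalg.inv(f['K']).T*d[...,None]
P=(r-f['t'])@f['R']
np.save('pics/t0P.npy',P)
def comp(mask,n):
    q=P[mask][:,:2].astype(np.float32); rc=cv2.minAreaRect(q); print(n,len(q),q.mean(0),rc,np.median(P[mask][:,2])); print(cv2.boxPoints(rc).round(4).tolist())
H=P[...,2]
def roi(u0,u1,v0,v1): m=np.zeros_like(H,bool); m[v0:v1,u0:u1]=1; return m
comp(roi(290,335,190,255)&(H>.16)&(H<.18),'carton top')
comp(roi(245,293,190,255)&(H>.04)&(H<.05),'squat')
comp(roi(275,310,285,320)&(H>.012)&(H<.02),'bearing')
comp(roi(420,500,190,275)&(H>.07)&(H<.08),'printer')
g=f['im'].max(-1)
comp(roi(300,410,200,285)&(H<.005)&(g<60),'frame')
comp(roi(455,490,232,260)&(f['im'].min(-1)>180),'key')
E
```

```text
[[460.51258711   0.         317.72408751]
 [  0.         460.51258711 238.058481  ]
 [  0.           0.           1.        ]] [[ 0.01150941 -0.99983161 -0.01429274]
 [-0.98798972 -0.00916811 -0.15424742]
 [ 0.15409041  0.01589637 -0.98792887]] [-0.0454876   0.53402294  1.11101645]
carton top 896 [ 0.55825627 -0.02650036] ((0.5593137741088867, -0.02643391862511635), (0.050060953944921494, 0.09061727672815323), 80.23876190185547) 0.16920487662963124
[[0.5103999972343445, -0.04340000078082085], [0.5996999740600586, -0.058800000697374344], [0.6082000136375427, -0.009399999864399433], [0.5188999772071838, 0.005900000222027302]]
squat 1257 [0.5781355  0.07736799] ((0.5789227485656738, 0.07747989892959595), (0.07533644884824753, 0.11066006869077682), 79.94315338134766) 0.04436676529471361
[[0.5178999900817871, 0.05009999871253967], [0.626800000667572, 0.030700000002980232], [0.6399999856948853, 0.10490000247955322], [0.531000018119812, 0.1242000013589859]]
bearing 331 [0.37897658 0.01873336] ((0.3789336681365967, 0.018779829144477844), (0.05865857005119324, 0.05989335849881172), 46.0235710
[... 515 characters left out ...]
9777793884, -0.31790000200271606]]
frame 1133 [ 0.525603  -0.1599284] ((0.5359945297241211, -0.13675975799560547), (0.23004192113876343, 0.15470479428768158), 78.61177062988281) 0.00036844735838213266
[[0.4375, -0.23420000076293945], [0.5891000032424927, -0.2648000121116638], [0.6345000267028809, -0.03929999843239784], [0.4828999936580658, -0.008700000122189522]]
key 73 [ 0.5096385 -0.3995923] ((0.4320293664932251, -0.23831529915332794), (0.02094392478466034, 0.3896391689777374), 25.71412467956543) 0.09645870199685574
[[0.33809998631477356, -0.06729999929666519], [0.507099986076355, -0.41839998960494995], [0.5260000228881836, -0.4092999994754791], [0.35690000653266907, -0.05820000171661377]]
```

View pics/t0c.png

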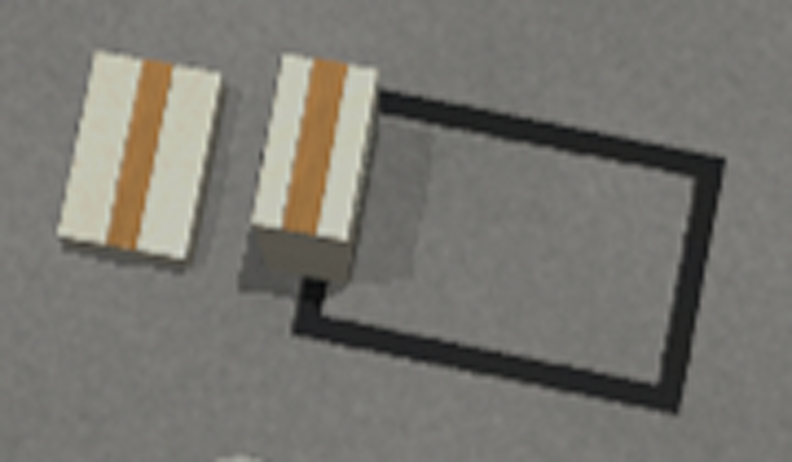

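View pics/t0p.png

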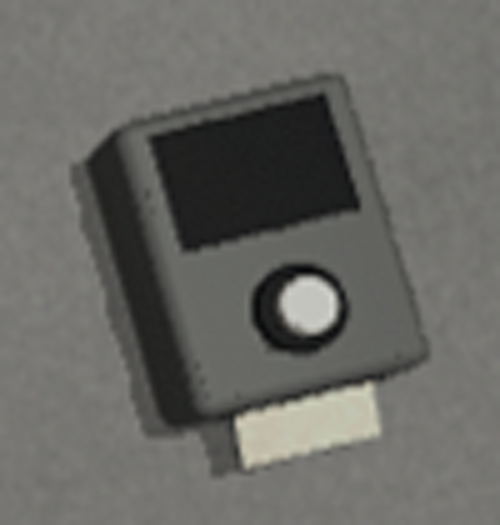

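```bash
cat >> h.py <<'E'
def plan(p,yaw_deg):
    s=arm.observe(); R0=R.from_rotvec(s['ee_rot'])
    y=np.radians(yaw_deg); T=R.from_matrix(np.array([[np.cos(y),np.sin(y),0],[np.sin(y),-np.cos(y),0],[0,0,-1]]))
    print('clock',s['clock'],'pos',s['position'].round(4),'F',s['force'].round(2),'w',round(s['width'],3))
    print('share d',(R0.inv().apply(np.array(p)-s['position'])/.5).round(4),'turn',(np.degrees((R0.inv()*T).as_rotvec())/60).round(4))
E
python3 - <<'E'
from h import *
plan([.40,.30,.235],15); plan([.571,.0424,.235],-9.8)
P=np.load('pics/t0P.npy'); im=np.load('pics/t0.npz')['im']
for v in range(234,258,2): print(v,[(int(1000*P[v,u,2])) for u in range(456,486,2)])
m=np.zeros(im.shape[:2],bool); m[232:260,455:490]=1; m&=(P[...,2]>.093)&(P[...,2]<.12)
print(P[m].mean(0),m.sum(),P[m].min(0),P[m].max(0))
E
```

```text
clock 0.1 pos [0.1665 0.602  0.2341] F [0.24 0.79 0.19] w 1.001
share d [-0.4576  0.611  -0.0012] turn [8.000e-04 1.100e-03 9.923e-01]
clock 0.1 pos [0.1665 0.602  0.2341] F [0.24 0.79 0.19] w 1.001
share d [-8.629e-01  1.078e+00 -6.000e-04] turn [1.0000e-03 9.0000e-04 1.4056e+00]
234 [75, 73, 73, 72, 75, 76, 73, 74, 74, 73, 77, 76, 76, 73, 75]
236 [76, 76, 74, 72, 70, 71, 74, 73, 72, 75, 73, 74, 74, 76, 77]
238 [73, 76, 69, 72, 75, 74, 87, 86, 83, 77, 1179, 73, 74, 75, 70]
240 [71, 73, 73, 72, 83, 87, 83, 87, 86, 86, 74, 76, 75, 77, 72]
242 [71, 73, 71, 88, 87, 86, 95, 98, 94, 97, 85, 69, 76, 74, 73]
244 [71, 77, 76, 88, 87, 96, 95, 97, 98, 95, 98, 87, 71, 74, 74]
246 [71, 74, 78, 81, 84, 95, 97, 95, 93, 95, 93, 84, 74, 76, 73]
248 [75, 76, 76, 84, 85, 94, 95, 94, 95, 96, 95, 85, 74, 74, 72]
250 [72, 75, 77, 83, 84, 85, 95, 97, 98, 98, 86, 83, 73, 70, 73]
252 [75, 72, 77, 81, 85, 86, 85, 87, 81, 85, 86, 74, 76, 71, 75]
254 [76, 76, 74, 73, 79, 87, 84, 86, 87, 84, 75, 74, 77, 75, 74]
256 [74, 74, 76, 76, 75, 75, 73, 74, 75, 77, 75, 72, 75, 75, 72]
[ 0.5100556  -0.40334626  0.09633558] 95 [ 0.49830656 -0.4158477   0.09307741] [ 0.52259828 -0.39136899  0.1018393 ]
```

{"fn": "play_rows", "kwargs": {
  "rows": [
    [[-0.46,0.61,0],[0,0,0.99],-1],
    [[-0.46,0.61,0],[0,0,0.99],-1],
    [[-0.46,0.61,0],[0,0,0.99],-1],
    [[-0.46,0.61,0],[0,0,0.99],-1],
    [[-0.46,0.61,0],[0,0,0.99],-1],
    [[-0.46,0.61,0],[0,0,0.99],-1],
    [[-0.46,0.61,0],[0,0,0.99],-1],
    [[-0.46,0.61,0],[0,0,0.99],-1],
    [[-0.46,0.61,0],[0,0,0.99],-1]
  ]
}}

```text
clock: 1.0
position: [0.4022, 0.2947, 0.2349]
ee_rot: [3.114, 0.401, 0.001]
force: [0.1, -0.6, 0.4]
width: 0.267
```

```bash
python3 - <<'E'
from h import *
plan([.571,.0424,.235],-9.8)
E
```

```text
clock 1.0 pos [0.4022 0.2947 0.2349] F [ 0.05 -0.64  0.4 ] w 0.267
share d [0.1987 0.5737 0.0008] turn [ 0.0014 -0.001   0.4082]
```

{"fn": "play_rows", "kwargs": {
  "rows": [
    [[0.2,0.57,0],[0,0,0.408],-1],
    [[0.2,0.57,0],[0,0,0.408],-1],
    [[0.2,0.57,0],[0,0,0.408],-1],
    [[0.2,0.57,0],[0,0,0.408],-1],
    [[0.2,0.57,0],[0,0,0.408],-1],
    [[0.2,0.57,0],[0,0,0.408],-1],
    [[0.2,0.57,0],[0,0,0.408],-1],
    [[0.2,0.57,0],[0,0,0.408],-1],
    [[0.2,0.57,0],[0,0,0.408],-1]
  ]
}}

```text
clock: 1.9
position: [0.5695, 0.0524, 0.2342]
ee_rot: [-3.131, 0.252, 0.002]
force: [-0.0, -0.0, 0.4]
width: 0.004
```

```bash
python3 - <<'E'
from h import *
plan([.571,.0424,.138],-9.8)
save('top','t1'); 
E
```

```text
clock 1.9 pos [0.5695 0.0524 0.2342] F [-0.03 -0.01  0.43] w 0.004
share d [0.0065 0.0193 0.1924] turn [-0.0006  0.0014  0.0096]
```

View pics/t1.png

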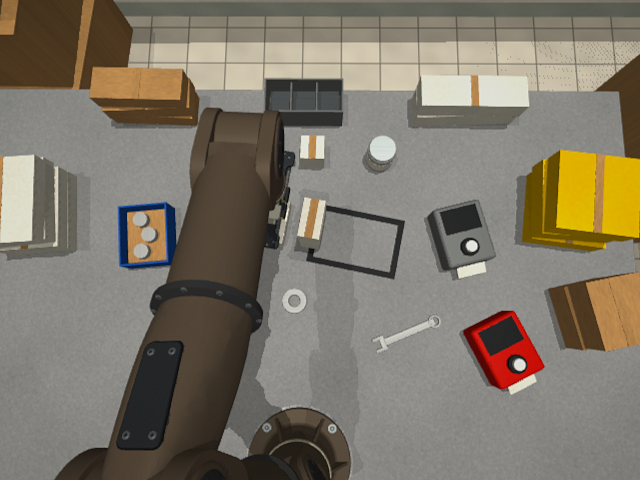

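{"fn": "play_rows", "kwargs": {
  "rows": [
    [[0,0,0.08],[0,0,0],-1],
    [[0,0,0.15],[0,0,0],-1],
    [[0,0,0.192],[0,0,0],-1],
    [[0,0,0.192],[0,0,0],-1],
    [[0,0,0.192],[0,0,0],-1]
  ]
}}

```text
clock: 2.45
position: [0.57, 0.0517, 0.1392]
ee_rot: [-3.131, 0.253, 0.0]
force: [-0.1, -0.8, 0.6]
width: 0.005
```

```bash
python3 - <<'E'
from h import *
plan([.5649,.0075,.138],-9.8)
plan([.5649-.17*.05,.0075-.985*.05,.138],-9.8)
save('wrist','w1'); save('scene','s1')
E
```

```text
clock 2.45 pos [0.57   0.0517 0.1392] F [-0.12 -0.81  0.57] w 0.005
share d [0.0041 0.089  0.0025] turn [-0.0003  0.0003  0.0095]
clock 2.45 pos [0.57   0.0517 0.1392] F [-0.12 -0.81  0.57] w 0.005
share d [0.0031 0.1889 0.0024] turn [-0.0003  0.0003  0.0095]
```

View pics/s1.png

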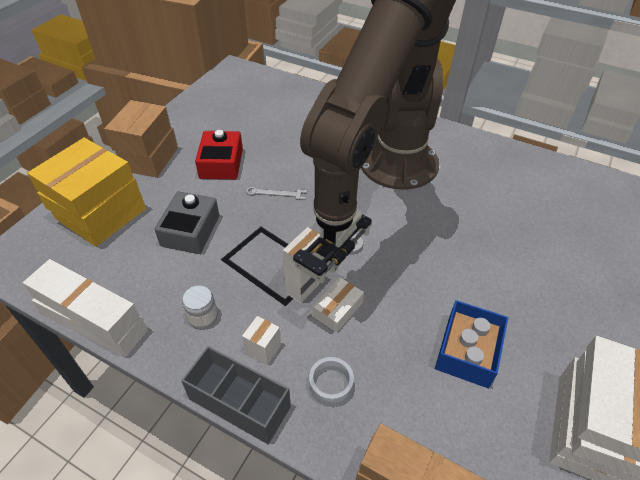

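View pics/w1.png

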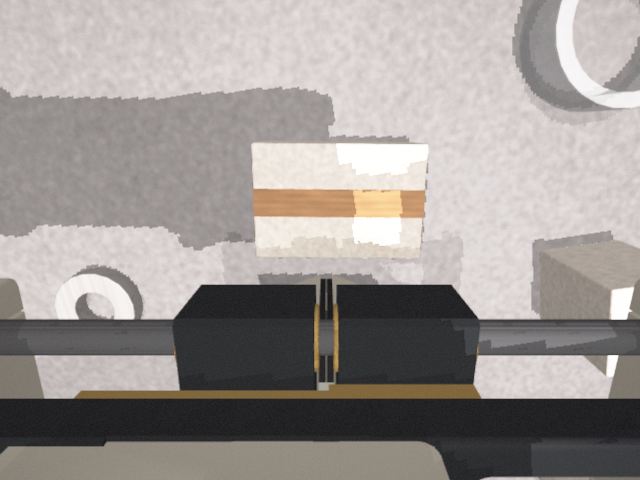

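{"fn": "play_rows", "kwargs": {
  "rows": [
    [[0.003,0.03,0.002],[0,0,0.009],-1],
    [[0.003,0.055,0.002],[0,0,0.009],-1],
    [[0.003,0.07,0.002],[0,0,0.009],-1],
    [[0.003,0.08,0.002],[0,0,0.009],-1],
    [[0.003,0.088,0.002],[0,0,0.009],-1],
    [[0.003,0.096,0.002],[0,0,0.009],-1],
    [[0.003,0.104,0.002],[0,0,0.009],-1],
    [[0.003,0.112,0.002],[0,0,0.009],-1],
    [[0.003,0.12,0.002],[0,0,0.009],-1]
  ]
}}

```text
clock: 3.45
position: [0.5619, -0.0092, 0.1377]
ee_rot: [-3.13, 0.27, 0.0]
force: [-0.2, 0.4, 0.3]
width: 0.005
```

```bash
python3 - <<'E'
from h import *
plan([.5649,.0075,.138],-9.8)
save('scene','s2')
im=cv2.imread('pics/s2.png')[180:340,190:400]; cv2.imwrite('pics/s2c.png',cv2.resize(im,None,fx=3.5,fy=3.5))
E
```

```text
clock 3.45 pos [ 0.5619 -0.0092  0.1377] F [-0.19  0.37  0.32] w 0.005
share d [ 0.0002 -0.034  -0.0006] turn [ 0.      0.0001 -0.0011]
```

View pics/s2c.png

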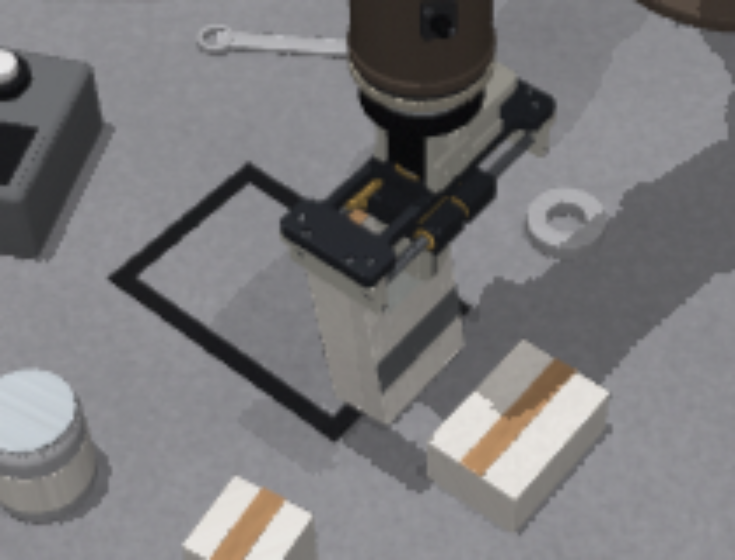

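The carton is tilting about its lower edge without sliding, so I'll keep pushing.

{"fn": "play_rows", "kwargs": {
  "rows": [
    [[0,0.01,0],[0,0,0],-1],
    [[0,0.02,0],[0,0,0],-1],
    [[0,0.03,0],[0,0,0],-1],
    [[0,0.04,0],[0,0,0],-1],
    [[0,0.05,0],[0,0,0],-1],
    [[0,0.058,0],[0,0,0],-1],
    [[0,0.062,0],[0,0,0],-1],
    [[0,0.062,0],[0,0,0],-1],
    [[0,0.062,0],[0,0,0],-1],
    [[0,0.062,0],[0,0,0],-1]
  ]
}}

```text
clock: 4.5
position: [0.5567, -0.0393, 0.1377]
ee_rot: [-3.13, 0.27, 0.0]
force: [-0.9, -0.2, -0.6]
width: 0.004
```

```bash
python3 - <<'E'
from h import *
plan([.5649,.0075,.138],-9.8)
save('scene','s3')
im=cv2.imread('pics/s3.png')[180:340,190:400]; cv2.imwrite('pics/s3c.png',cv2.resize(im,None,fx=3.5,fy=3.5))
E
```

```text
clock 4.5 pos [ 0.5567 -0.0393  0.1377] F [-0.9  -0.24 -0.6 ] w 0.004
share d [ 0.0002 -0.0949 -0.0006] turn [-0.0002  0.     -0.0009]
```

View pics/s3c.png

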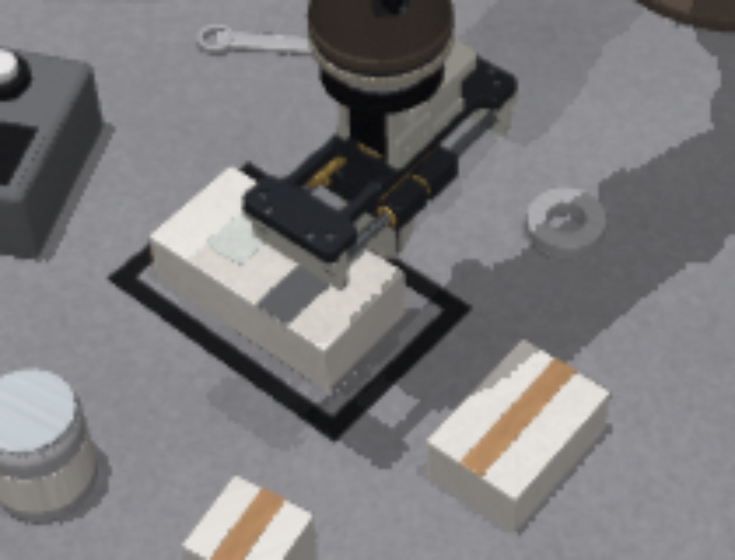

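The carton has toppled. I'll rise, move to above the key, and measure from there.

{"fn": "play_rows", "kwargs": {
  "rows": [
    [[0,0,-0.08],[0,0,0],-1],
    [[0,0,-0.15],[0,0,0],-1],
    [[0,0.05,-0.18],[0,0,0],-1],
    [[0,0.15,-0.18],[0,0,0],-1],
    [[0,0.25,-0.18],[0,0,0],-1],
    [[0,0.35,-0.18],[0,0,0],-1],
    [[0,0.45,-0.18],[0,0,0],-1],
    [[0,0.55,-0.18],[0,0,0],-1],
    [[0,0.6,-0.18],[0,0,0],-1],
    [[0,0.6,-0.18],[0,0,0],-1]
  ]
}}

```text
clock: 5.55
position: [0.5029, -0.3401, 0.228]
ee_rot: [3.126, -0.281, -0.0]
force: [0.6, -0.8, 0.2]
width: 0.003
```

```bash
python3 - <<'E'
from h import *
plan([.5103,-.4036,.15],-9.8)
save('top','t2');save('scene','s4')
E
```

```text
clock 5.55 pos [ 0.5029 -0.3401  0.228 ] F [ 0.6  -0.84  0.16] w 0.003
share d [0.0373 0.1219 0.1562] turn [ 0.0026  0.0001 -0.0078]
```

View pics/t2.png

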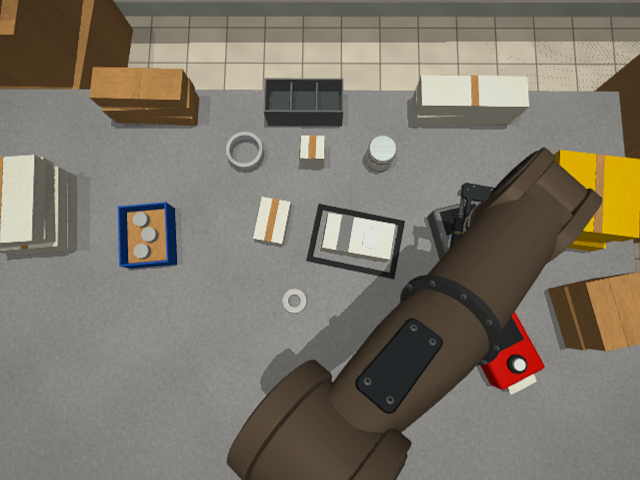

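View pics/s4.png

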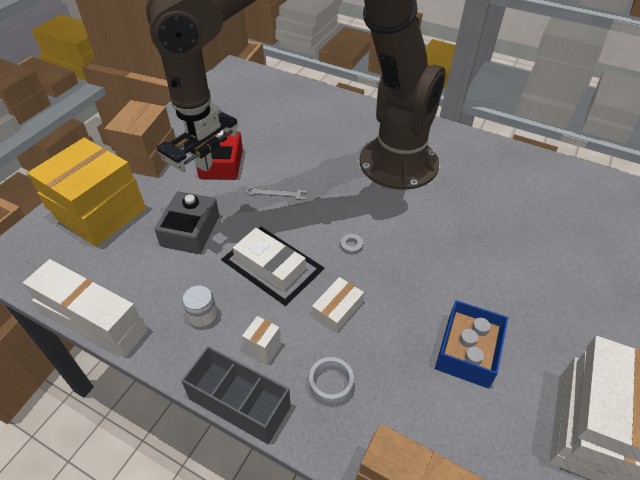

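The carton lies flat inside the tape (top view around (358,236)). I'll measure its margins.

```bash
python3 - <<'E'
from h import *
f=np.load('pics/t2.npz'); d=f['d']; v,u=np.mgrid[0:480,0:640]
P=(np.stack([u,v,np.ones_like(u)],-1)@np.linalg.inv(f['K']).T*d[...,None]-f['t'])@f['R']; H=P[...,2]
def roi(u0,u1,v0,v1): m=np.zeros_like(H,bool); m[v0:v1,u0:u1]=1; return m
m=roi(300,403,195,285)&(H>.042)&(H<.058); rc=cv2.minAreaRect(P[m][:,:2].astype(np.float32)); print(rc,np.median(H[m]))
m2=roi(300,412,195,290)&(H<.006)&(f['im'].max(-1)<60); fr=cv2.minAreaRect(P[m2][:,:2].astype(np.float32)); print(fr)
c=np.array(fr[0]); a=np.radians(-11.4); ex=np.array([np.cos(a),np.sin(a)]); ey=np.array([-np.sin(a),np.cos(a)])
print([((p-c)@ex*1000,(p-c)@ey*1000) for p in cv2.boxPoints(rc)])
im=f['im'][195:285,295:415,::-1]; cv2.imwrite('pics/t2c.png',cv2.resize(im,None,fx=6,fy=6,interpolation=cv2.INTER_CUBIC))
E
```

```text
((0.5397261381149292, -0.140713170170784), (0.16975323855876923, 0.09067830443382263), 80.467041015625) 0.04941168197990243
((0.5353323221206665, -0.13745416700839996), (0.22870728373527527, 0.1532982736825943), 78.59891510009766)
[(np.float64(-37.59849002167516), np.float64(-88.63495643467708)), (np.float64(53.03163621045324), np.float64(-85.68065000411109)), (np.float64(47.50108414793835), np.float64(83.98248268558733)), (np.float64(-43.12904208419006), np.float64(81.02817625502134))]
```

View pics/t2c.png

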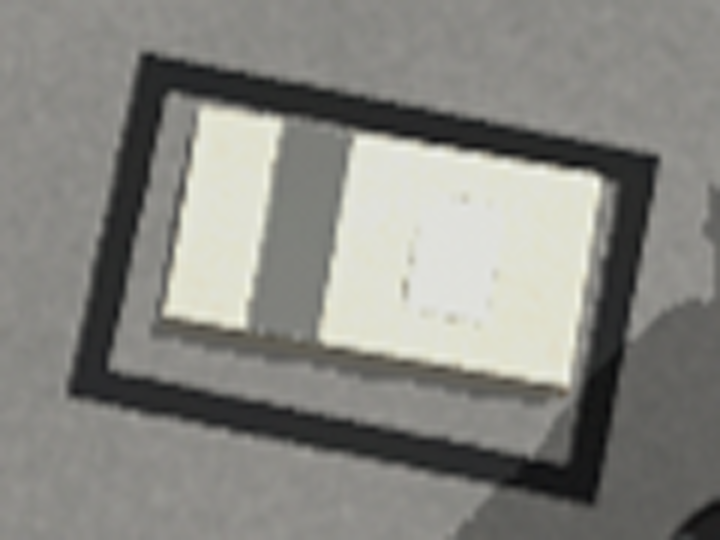

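The carton is flat with at least 9 mm clearance all round, so no nudge is needed. Next I'll line up over the key.

{"fn": "play_rows", "kwargs": {
  "rows": [
    [[0.03,0.04,0.04],[0,0,-0.008],-1],
    [[0.037,0.08,0.08],[0,0,-0.008],-1],
    [[0.037,0.11,0.13],[0,0,-0.008],-1],
    [[0.037,0.12,0.18],[0,0,-0.008],-1],
    [[0.037,0.12,0.19],[0,0,-0.008],-1],
    [[0.037,0.12,0.19],[0,0,-0.008],-1],
    [[0.037,0.12,0.19],[0,0,-0.008],-1],
    [[0.037,0.12,0.19],[0,0,-0.008],-1]
  ]
}}

```text
clock: 6.45
position: [0.5142, -0.397, 0.1342]
ee_rot: [3.131, -0.255, 0.003]
force: [-0.4, -0.4, -0.6]
width: 0.004
```

```bash
python3 - <<'E'
from h import *
plan([.5103,-.4036,.0975],-9.8)
save('scene','s5');save('wrist','w5')
im=cv2.imread('pics/s5.png')[120:280,110:320]; cv2.imwrite('pics/s5c.png',cv2.resize(im,None,fx=3.5,fy=3.5))
E
```

```text
clock 6.45 pos [ 0.5142 -0.397   0.1342] F [-0.41 -0.43 -0.62] w 0.004
share d [-0.0057  0.0142  0.0734] turn [ 0.0004 -0.0021  0.0078]
```

View pics/s5c.png

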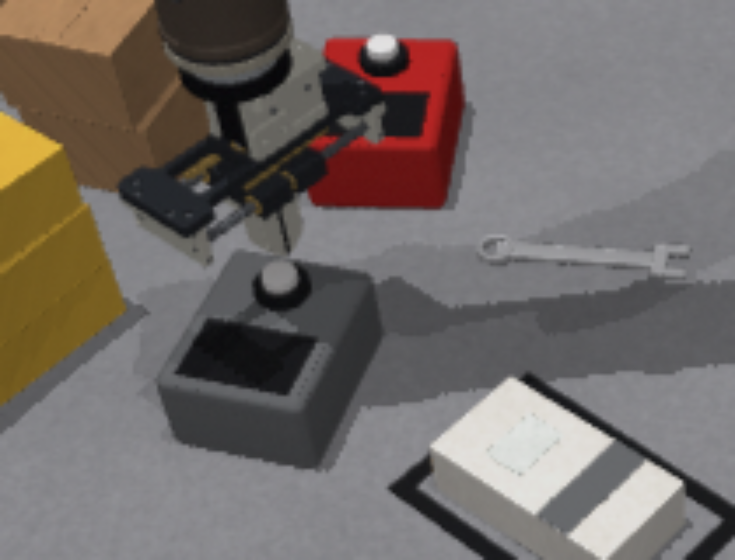

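View pics/w5.png

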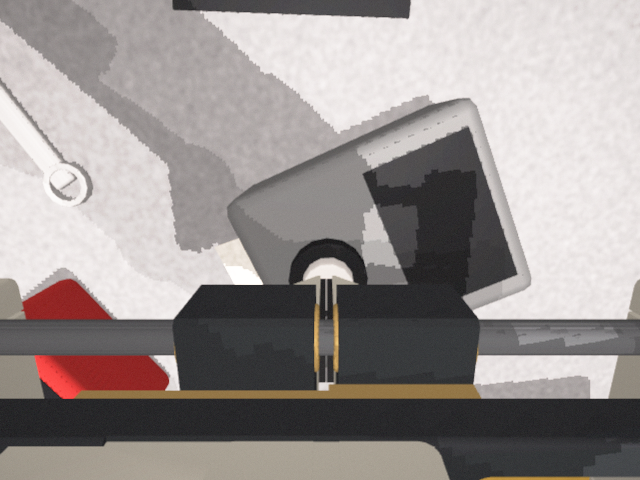

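{"fn": "play_rows", "kwargs": {
  "rows": [
    [[-0.006,0.014,0.02],[0,0,0],-1],
    [[-0.006,0.014,0.04],[0,0,0],-1],
    [[-0.006,0.014,0.052],[0,0,0],-1],
    [[-0.006,0.014,0.058],[0,0,0],-1],
    [[-0.006,0.014,0.064],[0,0,0],-1],
    [[-0.006,0.014,0.068],[0,0,0],-1],
    [[-0.006,0.014,0.072],[0,0,0],-1],
    [[-0.006,0.014,0.072],[0,0,0],-1]
  ]
}}

```text
clock: 7.35
position: [0.5084, -0.4039, 0.099]
ee_rot: [-3.13, 0.258, -0.001]
force: [-9.3, 7.5, 24.8]
width: 0.004
```

```bash
python3 - <<'E'
from h import *
plan([.5103,-.4036,.0975],-9.8)
E
```

```text
clock 7.35 pos [ 0.5084 -0.4039  0.099 ] F [-9.26  7.5  24.81] w 0.004
share d [ 0.0036 -0.0012  0.003 ] turn [-0.0009 -0.0004  0.0061]
```

```bash
python3 - <<'E'
from h import *
save('scene','s6')
im=cv2.imread('pics/s6.png')[150:270,130:290]; cv2.imwrite('pics/s6c.png',cv2.resize(im,None,fx=4.5,fy=4.5,interpolation=cv2.INTER_CUBIC))
print(arm.observe()['force'],arm.observe()['position'])
E
```

```text
[-9.19436928  6.85737557 24.50894007] [ 0.50841329 -0.4038732   0.09901605]
```

View pics/s6c.png

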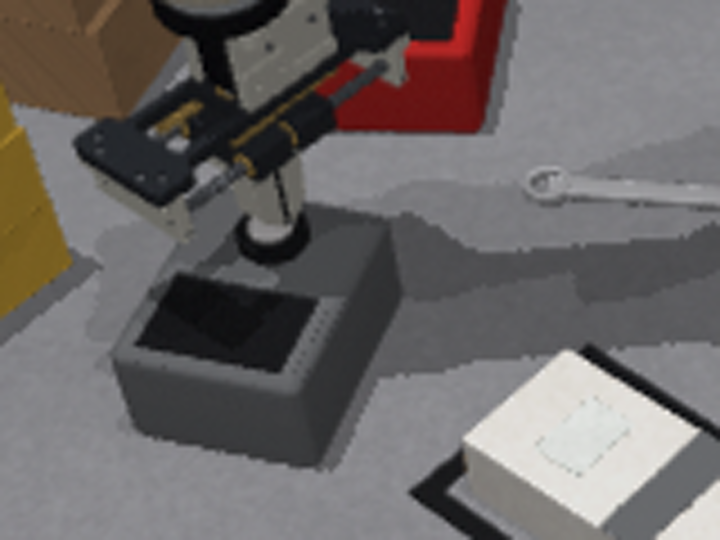

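The fingertips sit squarely on the key, which is down in its housing at about 25 N, so it is at its stop. I'll release it by going straight up.

{"fn": "play_rows", "kwargs": {
  "rows": [
    [[0,0,-0.02],[0,0,0],-1],
    [[0,0,-0.08],[0,0,0],-1],
    [[0,0,-0.16],[0,0,0],-1],
    [[0,0,-0.24],[0,0,0],-1],
    [[0,0,-0.3],[0,0,0],-1],
    [[0,0,-0.3],[0,0,0],-1],
    [[0,0,-0.3],[0,0,0],-1],
    [[0,0,-0.3],[0,0,0],-1]
  ]
}}

```text
clock: 8.2
position: [0.5088, -0.4031, 0.2455]
ee_rot: [-3.13, 0.257, 0.002]
force: [-0.2, -0.1, -0.7]
width: 0.005
```

```bash
python3 - <<'E'
from h import *
save('scene','s7'); save('top','t7')
s=arm.observe(); print(s['clock'],s['position'],s['force'])
f=np.load('pics/t7.npz'); d=f['d']; v,u=np.mgrid[0:480,0:640]
P=(np.stack([u,v,np.ones_like(u)],-1)@np.linalg.inv(f['K']).T*d[...,None]-f['t'])@f['R']; H=P[...,2]
def roi(u0,u1,v0,v1): m=np.zeros_like(H,bool); m[v0:v1,u0:u1]=1; return m
m=roi(300,403,195,285)&(H>.042)&(H<.058); print(cv2.minAreaRect(P[m][:,:2].astype(np.float32)),np.median(H[m]))
m=roi(245,293,190,255)&(H>.04)&(H<.05); print(cv2.minAreaRect(P[m][:,:2].astype(np.float32)))
for fn in('s0','s7'):
    g=np.load(f'pics/{fn}.npz'); print(fn,'key z',world(fn,190,200)[:3])
E
```

```text
8.3 [ 0.50863543 -0.40321221  0.24529661] [-0.57928424  0.23478157 -0.67080262]
((0.5398569107055664, -0.1408800482749939), (0.17023107409477234, 0.09103648364543915), 80.32440185546875) 0.04926200354394243
((0.579178512096405, 0.07757093012332916), (0.07546868920326233, 0.11090189963579178), 80.14106750488281)
s0 key z [ 0.52127163 -0.39716636  0.09484132]
s7 key z [ 0.52053805 -0.39795177  0.09383693]
```

View pics/s7.png

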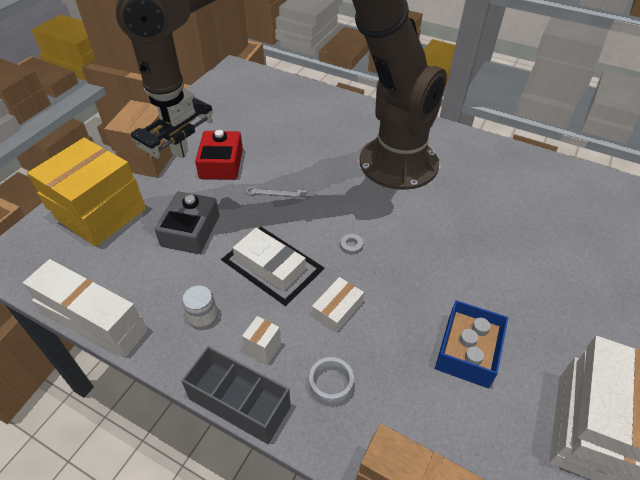

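The key is back up at (190,200), the carton lies flat in the frame around (268,260), and the other things are where they were.

```bash
python3 -c "
from cell import arm
print(arm.sign_off())"
```

```text
the job is handed in; nothing more can be done
None
```

I pushed the tall carton over with the shut fingertips, pressed the grey printer's key and let it go, then handed the job in at about 8.3 s.

- **Carton:** It fell by itself and lies flat on its broad side, top face at 49 mm. It is inside the taped frame with about 9 mm or more clearance on every side. I did not need to nudge it, and it did not move while the key was pressed.
- **Key:** I pressed it only after the carton was down. The force reached about 25 N, where about 5 N holds it fully down. My position estimate showed about 5.3 mm of the 6 mm travel. I take that shortfall as measurement error, because the force says the key was at its stop. After release the key is back at its starting height to within about 1 mm.
- **Other things:** The squat carton measured unmoved to within 1 mm. The other bystanders look unmoved in the last scene picture, but I did not measure them. The arm is clear of everything, with about zero force on the tool.

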